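# Start the loaded bench shaker

### The job

Start the bench shaker by pressing its controls in this order: first press the raised far end of the rocker down so that the power switch is fully over, then press the square key fully in to lock the platform, then press the long bar key fully in to start the run. Leave the round key alone, press nothing early, and do not pick up or push away the things on and around the shaker.

Things in the scene. Friction and masses are not known exactly. Their poses are not given: they have to be found in the camera images.
- shaker: White bench shaker fixed to the table, 170 (x, depth) x 250 mm (y); origin: centre of its underside; turned up to 0.2 rad. Front half: grey control deck, 56 mm above the table, with a rocker, a square, a round and a long bar key in any order in a row at x = -42, y = +93, +31, -31, -93 mm. Rear half: platform with a black mat, 67 mm above the table carrying two low tube strips
- rocker_far_end (a point): Top of the rocker's end away from the robot, 25 mm from its pivot. The rocker is a flat white paddle 60 (along the shaker's x) x 34 x 6 mm, pivoted across its middle 12 mm above the deck. When off, this end is tilted up 0.16 rad (this point 19 mm above the deck); pressing here, wholly beyond the pivot, a fingertip goes down 5 to 8 mm until the switch is over
- rocker (a joint): Rocker angle, rad: 0 to 0.03 = off (far end up), 0.32 = fully on (far end down). Friction 0.03 N m holds it wherever it is left
- square_key_top (a point): Centre of the top of the square white key, 26 x 26 mm, top 18 mm above the deck when out. It moves straight down 8 mm against about 3.5 N of friction and stays where it is pushed (latching, no return spring). 
- square_key (a joint): Square key, metres: 0 = standing out, 0.008 = fully in
- bar_key_top (a point): Centre of the top of the long white bar key, 54 mm (along the shaker's x) x 14 mm, top 18 mm above the deck when out. It moves straight down 8 mm against about 3.5 N of friction and stays where it is pushed (latching, no return spring). 
- bar_key (a joint): Long bar key, metres: 0 = standing out, 0.008 = fully in
- round_key_top (a point): Centre of the top of the round white key, 28 mm across, top 18 mm above the deck; to be left alone. It moves straight down 8 mm against about 3.5 N of friction and stays where it is pushed (latching, no return spring). 
- round_key (a joint): Round key, metres: 0 = standing out, 0.008 = fully in
- strip_rack: Orange strip rack with small capped tubes, 28 x 120 x 37 mm, loose on the front of the platform, long side along the shaker's y; origin at the centre of its underside
- strip_block: Black eight-well strip block, 26 x 130 x 31 mm, loose on the rear of the platform; origin at the centre of its underside
- jar_1: Reagent jar with a white cap, 43 mm across, 72 mm high, standing loose on the table to the left of the shaker; origin at the centre of its underside
- marker: Black marker pen, 12 x 135 x 13 mm, lying loose on the table to the right of the shaker; origin at the centre of its underside
- slide_box: Small white and green carton, 55 x 85 x 32 mm, loose on the table further right; origin at the centre of its underside

How it is judged:
On the way, in this order (a step that is already met when the one before it is completed fails the run):
1. the rocker is fully over while the square, bar and round keys still stand out (value of joint rocker above 0.28 rad and value of joint each of square_key, bar_key, round_key below 0.0025 m), for 0.2 s.
2. the square key is fully in while the bar key still stands out (value of joint rocker above 0.28 rad and value of joint square_key above 0.006 m and value of joint bar_key below 0.0025 m), for 0.2 s.
3. the bar key is fully in (value of joint rocker above 0.28 rad and value of joint each of square_key, bar_key above 0.006 m), for 0.2 s.
At the end, for the whole second after the job is handed in: The rocker is over (beyond 0.28 of 0.32 rad), the square and bar keys are in (beyond 6 of 8 mm), the round key stands out (pressed less than 2.5 mm), and the tube strips, jar, pen and carton are within 20 mm of where they stood (all of step 3 and value of joint round_key below 0.0025 m and distance of each of strip_rack, strip_block, jar_1, marker, slide_box from where it was at the start of the episode below 0.02 m); the robot touches nothing.
It fails at once if the square or bar key is pressed while the rocker is not over (value of joint rocker below 0.26 rad and value of joint any of square_key, bar_key above 0.003 m).
It fails at once if the bar key is pressed while the square key is not in (value of joint square_key below 0.0055 m and value of joint bar_key above 0.003 m).
It fails at once if the round key is pressed (value of joint round_key above 0.003 m).
It fails at once if a loose thing on or beside the shaker is lifted, carried or pushed away by more than 20 mm (distance of any of strip_rack, strip_block, jar_1, marker, slide_box from where it was at the start of the episode above 0.02 m).
It also fails if it takes over 40 s, if anything falls off the work surface, if the arm or the gripper's body presses on something with over 40 N, if the wrist force passes 120 N, or if a joint passes its speed limit or range.

### The arm

A 7-joint arm with a two-finger parallel gripper is mounted at the origin on a cart in front of the work surface, level with it; the furniture and walls round the work are solid. World frame = base frame: x ahead of the robot, y to its left, z up, the work surface at z = 0. Lengths are in m, angles in rad, forces in N, time in s.
With the tool pointing down it reaches from about 0.4 to 0.9 m from the base axis. Payload 5.6 kg.
Tool frame: the origin (TCP) lies between the finger pads; the fingertips stand 14 mm ahead of it and the grasp point (between the pads) lies 5 mm behind it (ctrl.nose_length is the distance from the TCP to the fingertips, in m); z points along the fingers, y is the line along which they close (so a half turn about z gives the same grasp; the last joint's range is limited). The gripper opens to 92 mm and grips with 3 to 60 N. Pads are 20 mm wide; open, the fingers measure 128 mm over their backs; the gripper's body (75 mm by 189 mm) begins 69 mm behind the grasp point.
Start: joints at [1.13, 0.468, -0.012, 1.603, 0.006, 1.071, -0.056], TCP at [0.252, -0.599, 0.229] pointing down, gripper open.
Joint ranges: [-2.53, 2.53], [-0.31, 2.02], [-1.57, 1.55], [0.28, 2.44], [-1.29, 4.43], [0.15, 1.84], [-2.92, 2.92]. Speed limits (rad/s): [2.57, 2.57, 3.14, 3.14, 3.14, 3.14, 3.14].

### API

Orientations are given as a rotation vector (axis times angle).
In Python, from workcell import ctrl gives the robot as it stands. The module is installed in compiled form; this text tells all that it offers.
- The arm moves only by the tool servo_tool, never from a script. Its argument "commands" is a list that holds one entry, the list of rows, each a list of 7 numbers: the shift along the tool's x, y, z in m, then the turn, a rotation vector about the tool's x, y, z in rad, then the finger opening in m, from 0 to 0.0919. A call has 1 to 20 rows; each row shifts and turns the commanded pose from where the row before left it, along the tool's axes as they then stand; what a row does not reach is not made up. A row lasts 1/10 s, in which the tool goes at most 50 mm and 8.59 degrees, less where a joint would pass 70% of its speed; a pose out of reach is approached as far as the arm can. A call is refused whole if a number of a shift passes 0.05 or a number of a turn 0.15, either way. A call with a gripper value outside its range is refused whole. The fingers move at their own pace and stop on an object; the grip force is fixed at half the most. Time passes only in rows, so rows that do not move let the fingers close. It gives the time, the measured TCP pose, the force, the opening and the grip force at its end, in the units of the state.
- ctrl.state(): the state, without advancing time (a new reading comes with each control period).
- ctrl.camera(name): name is "scene" or "top" or "wrist"; returns the picture (384x512x3 uint8, red, green, blue); there is no depth.
- ctrl.camera_params(name): a dict with "intrinsics" (3x3 intrinsics, pixels), "rvec" (rotation vector, rad) and "tvec" (3), from world to camera coordinates, as OpenCV has them. Camera axes: x right, y down, z forward; pixel columns grow to the right and rows downward; lengths in m; the calibration is good to about 2 mm. The wrist camera is an equidistant fisheye: a pixel r from the principal point sees the ray r / f radians off the axis. A picture is of the moment at which its call begins: read the wrist's pose just before it. camera_params takes no time and is no camera call; for the wrist camera it gives the pose at the moment of the call.
- ctrl.sign_off(): hands the job in; it is judged then, once.
Trained networks look in the newest picture that a camera, given by its name, has taken for a name from the list of things; names that differ only in an ending like _2 or _b are one class to them, and where a whole thing is asked for, a point or a joint stands for the part that bears it (a point fixed in the world has none). Each returns a list of dicts, best first, with "conf" (0 to 1); they miss things now and then, are a little off and sometimes report something else, mostly with a low value. They report only what shows in the picture. A call takes as long as a camera call.
- ctrl.boxes_of(camera, label): "position" ([row, column] in pixels, amid what is visible of it).
The state is a dict: "t": time; "qpos": joint angles; "qd": joint speeds; "joint_torque": joint torques, N m; "ee_pos": TCP position; "orientation": TCP orientation; "wrist_force": force on the tool from outside, world axes, zero at the start; "torque": the same for the moment, N m; "opening": finger opening in m; "finger_force": force on a finger pad.
Only numpy, scipy, OpenCV 4.12 (cv2) and the standard library are available. Lean on these libraries where they do the work, as an engineer would, in place of code of your own. Each camera call takes 0.05 s, during which the arm holds its last target. There are 200 camera calls.

## Working session

There is one attempt and no reset: what is moved stays moved. The work goes in short steps, Python scripts to look and compute and a tool call to move; the robot and the scene stay as the last step left them, time stands still between calls to the robot, and variables do not carry over. Pictures are saved under pics/ and viewed, at most 10 in all, crops included, and the job is handed in when it is done.

Besides the shell and the picture viewer there is one more tool, called after ">>>" by a JSON object that holds its "name" and its "arguments", one argument or row to a line. servo_tool: Moves the arm, as the interface text tells. Its arguments: {"type":"object","properties":{"commands":{"type":"array","items":{"type":"array","items":{"type":"array","items":{"type":"number"}}}}},"required":["commands"]}

```bash
mkdir -p pics
python3 - <<'E'
from workcell import ctrl
import cv2,numpy as np
s=ctrl.state();print(s['t'],s['ee_pos'],s['orientation'],s['opening'],s['wrist_force'])
for c in ["top","scene"]:
    im=ctrl.camera(c);cv2.imwrite(f"pics/{c}0.png",im[:,:,::-1])
    p=ctrl.camera_params(c);print(c,p)
    for l in ["shaker","rocker_far_end","square_key_top","bar_key_top","round_key_top"]:
        print(l,[(np.round(d['position'],1),round(d['conf'],2)) for d in ctrl.boxes_of(c,l)][:3])
E
```

```text
0.0 [ 0.25152444 -0.59875798  0.22764333] [-3.07803390e+00 -6.20272112e-01  6.77346751e-04] 0.09162779642360361 [-0.85922359  0.68350688  0.60752869]
top {'intrinsics': array([[422.79045124,   0.        , 257.00156301],
       [  0.        , 422.79045124, 190.76930941],
       [  0.        ,   0.        ,   1.        ]]), 'rvec': array([ 2.15647943, -2.10046203,  0.20435647]), 'tvec': array([0.05894621, 0.51574321, 1.35171942])}
shaker [(array([201. , 219.1]), 0.96)]
rocker_far_end [(array([209.8, 232.3]), 0.72)]
square_key_top []
bar_key_top []
round_key_top [(array([207.4, 216.8]), 0.46)]
scene {'intrinsics': array([[365.53186648,   0.        , 256.99222797],
       [  0.        , 365.53186648, 191.30808076],
       [  0.        ,   0.        ,   1.        ]]), 'rvec': array([ 1.2385551 , -2.30055818,  0.93817901]), 'tvec': array([0.3273109 , 0.2995072 , 0.76105059])}
shaker [(array([212. , 215.4]), 0.74)]
rocker_far_end [(array([211. , 241.1]), 0.79), (array([201.4, 263.5]), 0.27)]
square_key_top []
bar_key_top [(array([200.5, 262.2]), 0.46)]
round_key_top [(array([223. , 221.6]), 0.44)]
```

Run:
```python
import cv2
a=cv2.imread("pics/top0.png");b=cv2.imread("pics/scene0.png")
cv2.imwrite("pics/topc.png",cv2.resize(a[150:260,140:300],None,fx=5,fy=5,interpolation=cv2.INTER_CUBIC))
cv2.imwrite("pics/scenec.png",cv2.resize(b[140:290,130:330],None,fx=4,fy=4,interpolation=cv2.INTER_CUBIC))
```

```text
(no output)
```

View pics/topc.png

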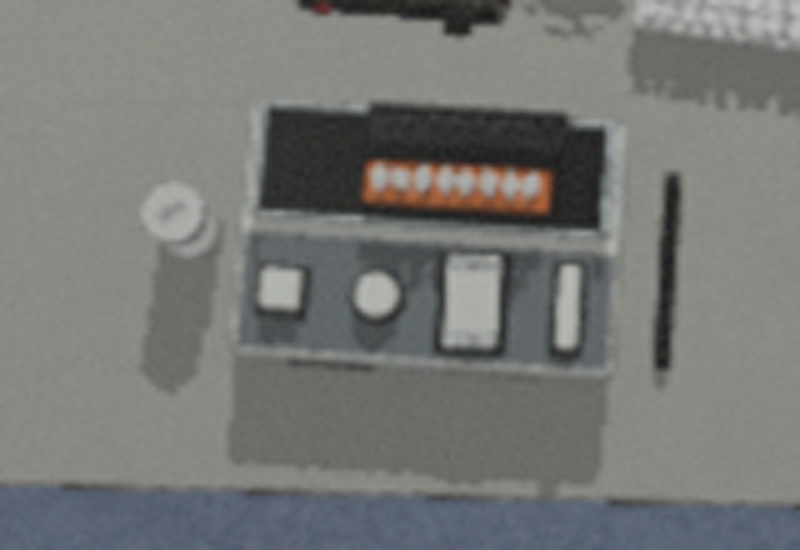

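View pics/scenec.png

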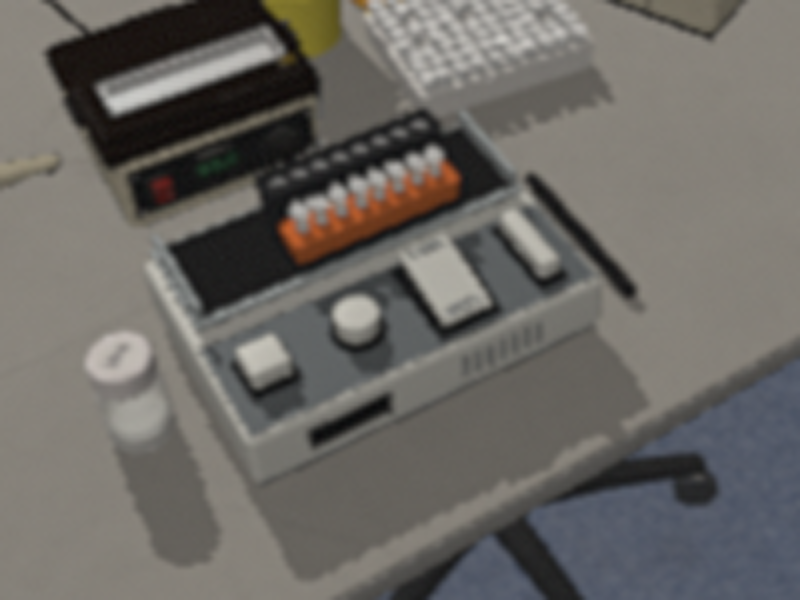

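The top crop shows, from left to right, the square key (281,290), round key (377,295), rocker (472,302) and bar key (566,308). The scene crop shows the same order: (263,353), (356,313), (447,280), (530,238). I'll fit the shaker pose to both pictures.

```bash
cat > h.py <<'E'
from workcell import ctrl
import cv2,numpy as np
from scipy.spatial.transform import Rotation as R
from scipy.optimize import least_squares
def proj(c,P):
    p=ctrl.camera_params(c);return cv2.projectPoints(np.array(P,float),p['rvec'],p['tvec'],p['intrinsics'],None)[0][:,0]
def world(q,P):
    c,s=np.cos(q[2]),np.sin(q[2]);P=np.atleast_2d(P);return np.c_[q[0]+c*P[:,0]-s*P[:,1],q[1]+s*P[:,0]+c*P[:,1],P[:,2]]
SQ,RO,RK,BA=[-.042,.093,.074],[-.042,.031,.074],[-.042,-.031,.071],[-.042,-.093,.074]
def goto(q,P,ref=None):
    """remaining shift in tool axes for the fingertip to reach shaker-frame point P, and turn"""
    s=ctrl.state();T=R.from_rotvec(s['orientation'])
    x=np.array([np.cos(q[2]),np.sin(q[2]),0]);z=np.array([0,0,-1.])
    c=[R.from_matrix(np.c_[sg*x,np.cross(z,sg*x),z]) for sg in (1,-1)]
    G=min(c,key=lambda g:(T.inv()*g).magnitude())
    tip=s['ee_pos']+ctrl.nose_length*T.apply([0,0,1.])
    d=world(q,P)[0]-tip
    print('t',s['t'],'tip',np.round(tip,4),'d world',np.round(d,4),'d tool',np.round(T.inv().apply(d),4),'d tool after turn',np.round(G.inv().apply(d),4),'turn',np.round((T.inv()*G).as_rotvec(),3),'F',np.round(s['wrist_force'],1),'open',round(s['opening'],4),'q7',np.round(s['qpos'],2))
E
python3 - <<'E'
from h import *
P=[SQ,RO,RK,BA,[-.085,.125,.056],[-.085,-.125,.056]]
top=np.array([[281,290],[377,295],[472,302],[566,308],[238,350],[610,375]])/5+[140,150]-.4
sc=np.array([[263,353],[356,313],[447,280],[530,238],[257,447],[598,283]])/4+[130,140]-.375
def f(q): W=world(q,P);return np.r_[proj("top",W)-top,proj("scene",W)-sc].ravel()
r=least_squares(f,[.5,.05,0],loss='soft_l1');q=r.x
print(q);print(np.round(f(q).reshape(-1,2),1))
print(world(q,[SQ,RO,RK,BA]), ctrl.nose_length)
np.save('q.npy',q); goto(q,[-.019,-.031,.14])
E
```

```text
[ 0.48764169  0.17582188 -0.03668608]
[[-0.7 -0.2]
 [-0.7  0.1]
 [-0.4 -0. ]
 [ 0.  -0.1]
 [-2.4  1.1]
 [ 0.2  1. ]
 [ 0.4  0.2]
 [ 0.4 -0.2]
 [-0.1 -1. ]
 [ 0.2 -0.7]
 [-2.  -0.3]
 [ 2.6 -1.5]]
[[0.44908099 0.27029977 0.074     ]
 [0.44680696 0.20834149 0.074     ]
 [0.44453294 0.14638321 0.071     ]
 [0.44225891 0.08442492 0.074     ]] 0.014
t 0.6 tip [ 0.2518 -0.5992  0.2146] d world [ 0.2158  0.7448 -0.0746] d tool [ 0.4874 -0.6031  0.0746] d tool after turn [ 0.1883 -0.7522  0.0746] turn [-0.     0.     0.434] F [-0.5  0.5 -0.1] open 0.0919 q7 [ 1.13  0.47 -0.01  1.6   0.01  1.07 -0.06]
```

>>> {"name": "servo_tool", "arguments": {
  "commands": [
    [[0,0,0,0,0,0.145,0],[0,0,0,0,0,0.145,0],[0,0,0,0,0,0.144,0],[0.02,-0.04,0,0,0,0,0],[0.02,-0.044,0,0,0,0,0],[0.02,-0.044,0,0,0,0,0],[0.02,-0.044,0,0,0,0,0],[0.01,-0.044,0,0,0,0,0],[0.01,-0.044,0,0,0,0,0],[0.01,-0.044,0,0,0,0,0],[0.01,-0.044,0,0,0,0,0],[0.01,-0.044,0,0,0,0,0],[0.01,-0.044,0,0,0,0,0],[0.01,-0.044,0,0,0,0,0],[0.01,-0.044,0,0,0,0,0],[0.01,-0.044,0,0,0,0,0],[0.01,-0.044,0,0,0,0,0],[0.008,-0.044,0,0,0,0,0],[0,-0.044,0,0,0,0,0],[0,0,0,0,0,0,0]]
  ]
}}

```text
t: 2.6
ee_pos: [0.4649, 0.0999, 0.2291]
orientation: [-3.138, 0.042, -0.002]
wrist_force: [-0.2, 0.2, 0.0]
opening: 0.0007
finger_force: 0.0
```

Run:
```python
from h import *
q=np.load('q.npy');goto(q,[-.019,-.031,.14])
p=ctrl.camera_params("wrist");im=ctrl.camera("wrist");np.savez('w.npz',**p)
print(p)
# predicted key positions (fisheye)
W=world(q,[SQ,RO,RK,BA,[-.019,-.031,.075]])
X=W@cv2.Rodrigues(p['rvec'])[0].T+p['tvec'];K=p['intrinsics']
uv=cv2.fisheye.distortPoints((X[:,:2]/X[:,2:])[None],K,np.zeros(4))[0];print(uv)
o=im[:,:,::-1].copy()
o=cv2.resize(o,None,fx=1.5,fy=1.5,interpolation=cv2.INTER_CUBIC)
for u in uv: cv2.drawMarker(o,tuple(int(round(v*1.5)) for v in u),(0,0,255),0,8,1)
cv2.imwrite("pics/w1.png",o)
```

```text
t 2.6 tip [0.4649 0.0999 0.2151] d world [ 0.0026  0.0456 -0.0751] d tool [ 0.0013 -0.0455  0.0752] d tool after turn [ 0.001  -0.0457  0.0751] turn [-0.003 -0.001  0.01 ] F [-0.2  0.2  0. ] open 0.0007 q7 [ 0.08  0.2  -0.4   2.    0.09  0.96 -1.97]
{'intrinsics': array([[297.31863964,   0.        , 256.92780083],
       [  0.        , 297.31863964, 189.97159498],
       [  0.        ,   0.        ,   1.        ]]), 'rvec': array([-2.03672079,  2.09263007,  0.31493924]), 'tvec': array([0.11235672, 0.40936751, 0.52745417])}
[[114.69075289 197.0891994 ]
 [162.20873912 197.94154668]
 [215.61686182 197.8454408 ]
 [271.07191132 199.28645523]
 [214.47091444 178.93527779]]
```

View pics/w1.png

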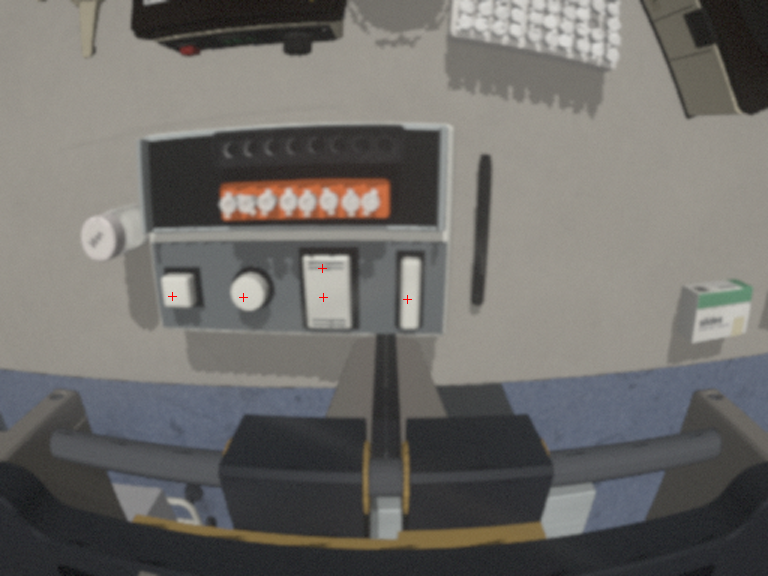

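The wrist picture (scale 1.5) shows the square key at (180,289), round key (249,290), rocker (327,291) and bar key (410,292). That is about 5 mm from the prediction. I'll fold it into the fit and look again from lower down.

>>> {"name": "servo_tool", "arguments": {
  "commands": [
    [[0.003,-0.022,0.025,0,0,0.01,0],[0.003,-0.02,0.025,0,0,0,0],[0,0,0.025,0,0,0,0],[0,0,0,0,0,0,0],[0,0,0,0,0,0,0]]
  ]
}}

```text
t: 3.15
ee_pos: [0.4729, 0.1339, 0.1538]
orientation: [3.14, -0.075, -0.001]
wrist_force: [-0.9, -0.8, -0.2]
opening: 0.0008
finger_force: 0.0
```

```bash
cat >> h.py <<'E'
def wproj(p,W):
    X=np.array(W)@cv2.Rodrigues(p['rvec'])[0].T+p['tvec']
    return cv2.fisheye.distortPoints((X[:,:2]/X[:,2:])[None],p['intrinsics'],np.zeros(4))[0]
E
python3 - <<'E'
from h import *
P=[SQ,RO,RK,BA]
top=np.array([[281,290],[377,295],[472,302],[566,308]])/5+[140,150]-.4
sc=np.array([[263,353],[356,313],[447,280],[530,238]])/4+[130,140]-.375
w=np.array([[180,289],[249,290],[327,291],[410,292]])/1.5-.17
wp=dict(np.load('w.npz'))
def f(q): W=world(q,P);return np.r_[proj("top",W)-top,proj("scene",W)-sc,wproj(wp,W)-w].ravel()
q=least_squares(f,[.5,.17,0],loss='soft_l1').x
print(q);print(np.round(f(q).reshape(-1,2),1))
np.save('q2.npy',q);goto(q,[-.019,-.031,.14])
s=ctrl.state();tip=s['ee_pos']+.014*R.from_rotvec(s['orientation']).apply([0,0,1.])
p=ctrl.camera_params("wrist");im=ctrl.camera("wrist");np.savez('w2.npz',**p)
uv=np.r_[wproj(p,world(q,P+[[-.019,-.031,.075]])),wproj(p,[tip])];print(uv*1.5)
o=cv2.resize(im[:,:,::-1].copy(),None,fx=1.5,fy=1.5,interpolation=cv2.INTER_CUBIC)
for u in uv: cv2.drawMarker(o,tuple(int(round(v*1.5)) for v in u),(0,0,255),0,8,1)
cv2.imwrite("pics/w2.png",o)
E
```

```text
[ 0.49206484  0.17309213 -0.03848707]
[[ 0.2 -1.5]
 [ 0.2 -1.3]
 [ 0.5 -1.3]
 [ 0.9 -1.4]
 [ 0.5 -1.6]
 [ 0.5 -1.8]
 [-0.1 -2.6]
 [ 0.1 -2.2]
 [-3.8  0.9]
 [-1.9  1. ]
 [-0.1  0.3]
 [ 0.3  1.1]]
t 3.15 tip [0.4729 0.1339 0.1398] d world [-0.001   0.009   0.0002] d tool [-0.0014 -0.0089 -0.0002] d tool after turn [-0.0013 -0.0089 -0.0002] turn [ 0.001  0.001 -0.01 ] F [-0.9 -0.8 -0.2] open 0.0008 q7 [-0.01  0.34 -0.4   2.03  0.18  0.81 -2.13]
[[173.07959123 341.5781023 ]
 [265.1608295  343.75567433]
 [369.14676533 342.01362135]
 [474.69900697 342.34269566]
 [367.969634   307.54963006]
 [383.5791306  356.52725372]]
```

View pics/w2.png

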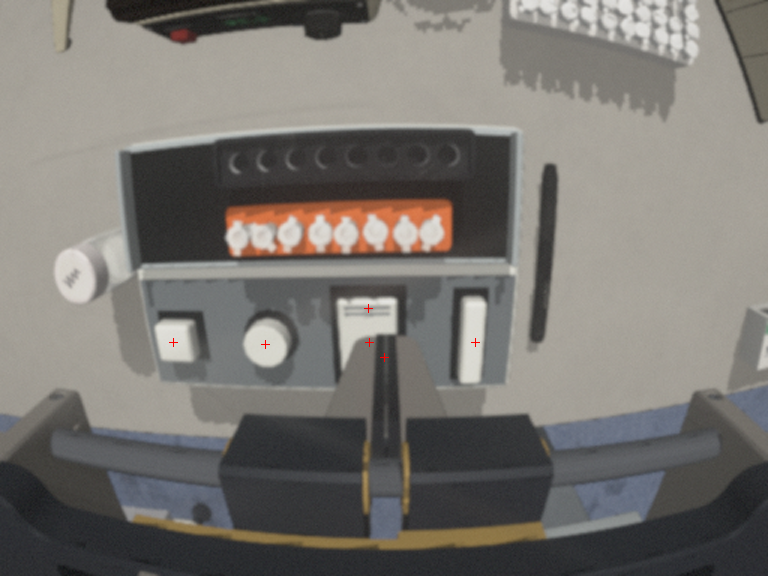

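The second wrist picture has the rocker's visible far end at rows 298 to 335, columns 338 to 398. The key tops are at about (175,340), (267,341) and (474,341), within about 2 px of the fit. The projected fingertip (384,357) also agrees. Pressing the rocker next.

>>> {"name": "servo_tool", "arguments": {
  "commands": [
    [[-0.001,-0.009,0,0,0,-0.01,0],[0,0,0.02,0,0,0,0],[0,0,0.02,0,0,0,0],[0,0,0.015,0,0,0,0],[0,0,0,0,0,0,0],[0,0,0,0,0,0,0]]
  ]
}}

```text
t: 3.8
ee_pos: [0.4728, 0.1446, 0.0995]
orientation: [-3.141, 0.057, -0.002]
wrist_force: [-0.7, 0.3, 0.6]
opening: 0.0002
finger_force: 0.0
```

```bash
python3 -c "
from h import *
goto(np.load('q2.npy'),[-.019,-.031,.069])"
```

```text
t 3.8 tip [0.4728 0.1446 0.0855] d world [-0.0009 -0.0018 -0.0165] d tool [-0.0008  0.0018  0.0165] d tool after turn [-0.0008  0.0018  0.0165] turn [-0.    -0.001  0.002] F [-0.7  0.3  0.6] open 0.0002 q7 [-0.05  0.43 -0.37  2.06  0.24  0.69 -2.19]
```

>>> {"name": "servo_tool", "arguments": {
  "commands": [
    [[0,0.001,0.005,0,0,0,0],[0,0,0.004,0,0,0,0],[0,0,0.003,0,0,0,0],[0,0,0.002,0,0,0,0],[0,0,0.002,0,0,0,0],[0,0,0.001,0,0,0,0],[0,0,0,0,0,0,0],[0,0,0,0,0,0,0]]
  ]
}}

```text
t: 4.6
ee_pos: [0.4731, 0.1433, 0.0821]
orientation: [-3.141, 0.057, -0.003]
wrist_force: [2.0, -1.0, 5.9]
opening: 0.0004
finger_force: 2.6
```

>>> {"name": "servo_tool", "arguments": {
  "commands": [
    [[0,0,0.001,0,0,0,0],[0,0,0.001,0,0,0,0],[0,0,0,0,0,0,0],[0,0,0,0,0,0,0]]
  ]
}}

```text
t: 5.0
ee_pos: [0.4732, 0.1434, 0.0816]
orientation: [3.141, -0.057, 0.004]
wrist_force: [-0.8, -2.6, 20.0]
opening: 0.0004
finger_force: 9.9
```

The stop is hard, at 20 N with the tip at 68 mm. Lifting and moving over the square key.

>>> {"name": "servo_tool", "arguments": {
  "commands": [
    [[0,0,-0.02,0,0,0,0],[0,0,-0.035,0,0,0,0],[0,-0.04,0,0,0,0,0],[-0.01,-0.04,0,0,0,0,0],[-0.013,-0.042,0,0,0,0,0],[0,0,0,0,0,0,0],[0,0,0,0,0,0,0],[0,0,0,0,0,0,0]]
  ]
}}

```text
t: 5.8
ee_pos: [0.4533, 0.2645, 0.1339]
orientation: [3.139, -0.059, -0.002]
wrist_force: [-0.6, 0.5, -0.5]
opening: 0.0007
finger_force: 0.0
```

Run:
```python
from h import *
q=np.load('q2.npy');goto(q,SQ)
p=ctrl.camera_params("wrist");im=ctrl.camera("wrist")
W=np.r_[world(q,[[-.042+a,.093+b,.074] for a in(-.013,.013) for b in (-.013,.013)]),world(q,[RO,RK,BA])]
uv=wproj(p,W)
o=cv2.resize(im[:,:,::-1].copy(),None,fx=1.5,fy=1.5,interpolation=cv2.INTER_CUBIC)
for u in uv: cv2.drawMarker(o,tuple(int(round(v*1.5)) for v in u),(0,0,255),0,6,1)
cv2.imwrite("pics/w3.png",o)
```

```text
t 5.8 tip [0.4533 0.2645 0.1199] d world [ 0.0004  0.0031 -0.0459] d tool [ 0.0003 -0.0032  0.0459] d tool after turn [ 0.0003 -0.0031  0.0459] turn [0.002 0.001 0.001] F [-0.6  0.5 -0.5] open 0.0007 q7 [-0.25  0.43 -0.42  1.96  0.23  0.8  -2.41]
```

View pics/w3.png

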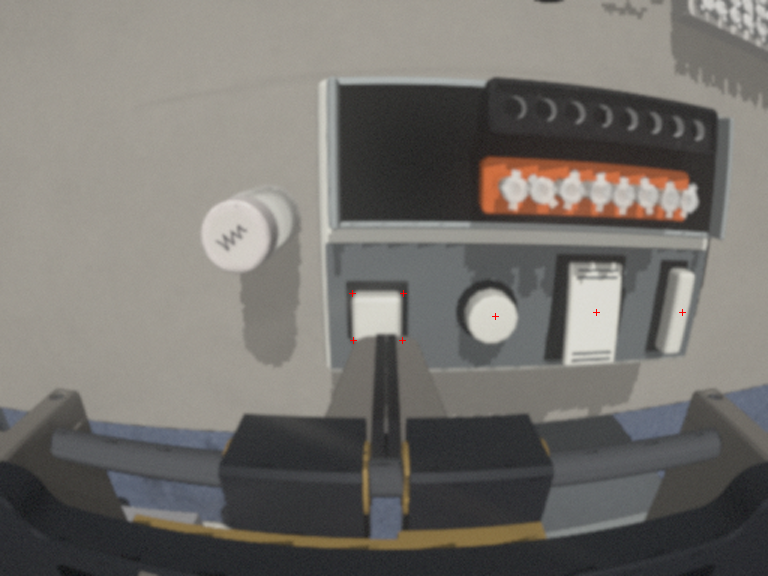

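The predicted corners sit on the square key (352–404, 293–340). The rocker's far end is now down, with its near end nearest the camera. Pressing the square key.

>>> {"name": "servo_tool", "arguments": {
  "commands": [
    [[0,-0.003,0.02,0,0,0,0],[0,0,0.015,0,0,0,0],[0,0,0.006,0,0,0,0],[0,0,0.004,0,0,0,0],[0,0,0.003,0,0,0,0],[0,0,0.003,0,0,0,0],[0,0,0.002,0,0,0,0],[0,0,0.001,0,0,0,0],[0,0,0,0,0,0,0],[0,0,0,0,0,0,0]]
  ]
}}

```text
t: 6.85
ee_pos: [0.454, 0.2697, 0.0807]
orientation: [-3.14, 0.056, -0.001]
wrist_force: [0.3, 0.7, 0.2]
opening: 0.0007
finger_force: 0.0
```

>>> {"name": "servo_tool", "arguments": {
  "commands": [
    [[0,0,0.001,0,0,0,0],[0,0,0.001,0,0,0,0],[0,0,0.001,0,0,0,0],[0,0,0,0,0,0,0],[0,0,0,0,0,0,0]]
  ]
}}

```text
t: 7.35
ee_pos: [0.4541, 0.2698, 0.08]
orientation: [-3.141, 0.056, -0.003]
wrist_force: [-5.1, -2.5, 21.7]
opening: 0.0005
finger_force: 10.8
```

The square key is at its stop (22 N, tip at 66 mm as expected). Moving to the bar key.

>>> {"name": "servo_tool", "arguments": {
  "commands": [
    [[0,0,-0.02,0,0,0,0],[0,0,-0.035,0,0,0,0],[0,0.045,0,0,0,0,0],[0,0.045,0,0,0,0,0],[0,0.045,0,0,0,0,0],[0,0.045,0,0,0,0,0],[0,0.006,0,0,0,0,0],[0,0,0,0,0,0,0],[0,0,0,0,0,0,0]]
  ]
}}

```text
t: 8.25
ee_pos: [0.4473, 0.0845, 0.1328]
orientation: [-3.14, 0.055, -0.001]
wrist_force: [-0.5, 0.4, -0.1]
opening: 0.0003
finger_force: 0.0
```

Run:
```python
from h import *
q=np.load('q2.npy');goto(q,BA)
p=ctrl.camera_params("wrist");im=ctrl.camera("wrist")
W=np.r_[world(q,[[-.042+a,-.093+b,.074] for a in(-.027,.027) for b in (-.007,.007)]),world(q,[RO,RK,np.array(SQ)-[0,0,.008]])]
uv=wproj(p,W)
o=cv2.resize(im[:,:,::-1].copy(),None,fx=1.5,fy=1.5,interpolation=cv2.INTER_CUBIC)
for u in uv: cv2.drawMarker(o,tuple(int(round(v*1.5)) for v in u),(0,0,255),0,6,1)
cv2.imwrite("pics/w4.png",o)
```

```text
t 8.25 tip [0.4473 0.0845 0.1188] d world [-0.0008 -0.0028 -0.0448] d tool [-0.0007  0.0028  0.0448] d tool after turn [-0.0007  0.0028  0.0448] turn [-0.001 -0.001  0.004] F [-0.5  0.4 -0.1] open 0.0003 q7 [ 0.08  0.32 -0.39  2.13  0.18  0.73 -2.03]
```

View pics/w4.png

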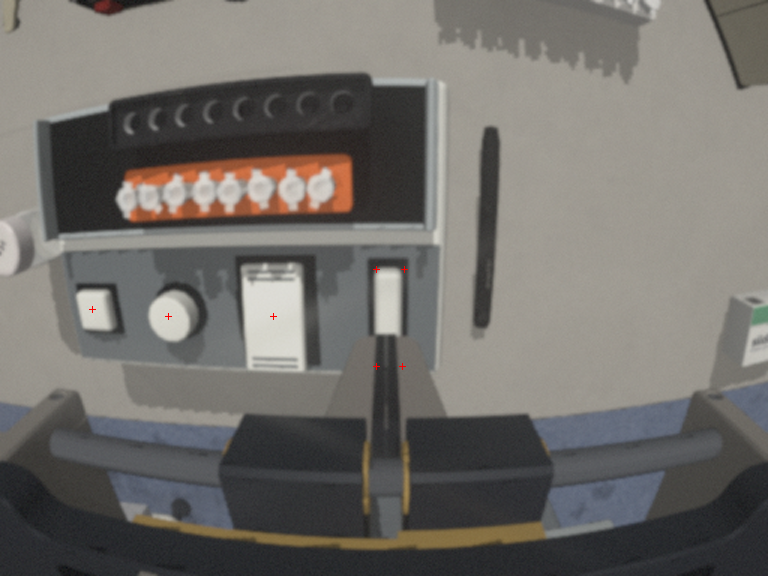

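The bar key spans columns 373–402 (predicted 377–404) and the tip is already over it at column 387. The square key looks sunk. Pressing the bar key straight down.

>>> {"name": "servo_tool", "arguments": {
  "commands": [
    [[0,0.001,0.02,0,0,0,0],[0,0,0.015,0,0,0,0],[0,0,0.006,0,0,0,0],[0,0,0.004,0,0,0,0],[0,0,0.003,0,0,0,0],[0,0,0.002,0,0,0,0],[0,0,0.002,0,0,0,0],[0,0,0.001,0,0,0,0],[0,0,0.001,0,0,0,0],[0,0,0,0,0,0,0],[0,0,0,0,0,0,0],[0,0,0,0,0,0,0]]
  ]
}}

```text
t: 9.5
ee_pos: [0.4475, 0.0825, 0.08]
orientation: [3.141, -0.057, 0.002]
wrist_force: [-5.0, 2.3, 17.4]
opening: 0.0005
finger_force: 8.4
```

Hard stop at the same depth. Retreating and checking.

>>> {"name": "servo_tool", "arguments": {
  "commands": [
    [[0,0,0,0,0,0,0],[0,0,-0.02,0,0,0,0],[0,0,-0.04,0,0,0,0],[0,0,-0.04,0,0,0,0],[0,0.04,-0.02,0,0,0,0],[0,0.04,0,0,0,0,0],[0,0.04,0,0,0,0,0],[0,0,0,0,0,0,0],[0,0,0,0,0,0,0],[0,0,0,0,0,0,0]]
  ]
}}

```text
t: 10.5
ee_pos: [0.4427, -0.0371, 0.1985]
orientation: [-3.141, 0.055, -0.0]
wrist_force: [-0.9, 0.2, -0.2]
opening: 0.0003
finger_force: 0.0
```

Run:
```python
from h import *
b=ctrl.camera("scene")[:,:,::-1]
cv2.imwrite("pics/s5.png",cv2.resize(b[140:290,130:330],None,fx=4,fy=4,interpolation=cv2.INTER_CUBIC))
print(ctrl.state()['wrist_force'])
```

```text
[-0.00959885  0.33665903 -0.41650837]
```

View pics/s5.png

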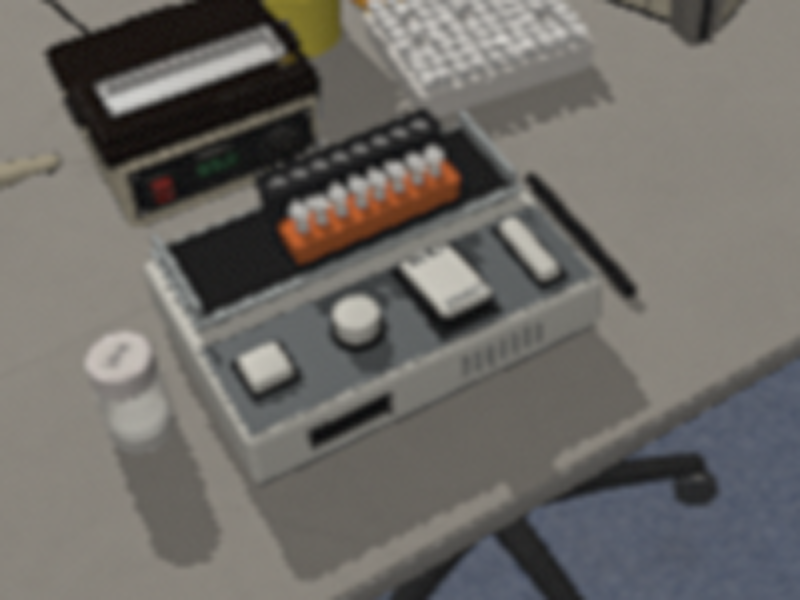

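The square key (265,366) and bar key (530,248) are sunk. The rocker (447,283) is tilted over, the round key (356,318) stands out, and nothing else has moved.

```bash
python3 -c "
from workcell import ctrl
print(ctrl.sign_off())"
```

```text
the job is handed in; nothing more can be done
None
```

I pressed the rocker, then the square key, then the bar key, each to its hard stop. The final picture shows the round key still out and the loose things in view unmoved (the carton was out of frame), and the job is handed in; sign-off returned no verdict.

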